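# Set the indexing dial to the pinned scale line and lock it

## Robot

A 7-joint arm with a two-finger parallel gripper is mounted at the origin on a cart in front of the work surface, level with it; the furniture and walls round the work are solid. World frame = base frame: x ahead of the robot, y to its left, z up, the work surface at z = 0. Lengths are in m, angles in rad, forces in N, time in s.
With the tool pointing down it reaches from about 0.425 to 1.025 m from the base axis. Payload 9.4 kg.
Tool frame: the origin (TCP) lies at the very end of the fingers, on their centre line; the grasp point (between the pads) lies 19 mm behind it (robot.grip_depth is the distance from the TCP to the grasp point, in m); z points along the fingers, y is the direction in which the jaws open and shut (so a half turn about z gives the same grasp; the last joint's range is limited). The gripper opens to 93 mm and grips with 3 to 60 N. Pads are 15 mm wide; open, the fingers measure 128 mm over their backs; the gripper's body (75 mm by 188 mm) begins 65 mm behind the grasp point.
Start: joints at [1.147, 0.599, -0.003, 1.599, 0.002, 0.943, -0.08], TCP at [0.246, -0.682, 0.219] pointing down, gripper open.
Joint ranges: [-2.57, 2.57], [-0.35, 1.97], [-1.29, 1.29], [0.11, 2.56], [-1.05, 4.19], [0.11, 1.86], [-2.63, 2.63]. Speed limits (rad/s): [2.22, 2.22, 3.01, 3.01, 3.14, 3.14, 3.14].

## Interface

Orientations are given as a rotation vector (axis times angle).
In Python, from station import robot gives the robot as it stands.
- The arm moves only by the shell command python3 -m inch 'ROWS' [FORCE]. ROWS is JSON, a list of rows, each a list of 5 numbers: the shift along the tool's x, y, z in mm, then the turn about the tool's z in degrees, then the finger opening in mm, from 0 to 93. In form: [[dx, dy, dz, twist, jaw], ...]. A call has 1 to 12 rows; each row is the pose to reach, as a shift and turn from the pose commanded when the call began, along the tool's axes at that moment; what a row does not reach only later rows make up. A row lasts 1/10 s, in which the tool goes at most 50 mm and 8.59 degrees, less where a joint would pass 70% of its speed; a pose out of reach is approached as far as the arm can. A call with a gripper value outside its range is refused whole. The fingers move at their own pace and stop on an object; FORCE is the grip in N (left out, the last holds). Time passes only in rows, so rows that repeat a pose let the fingers close. It gives the time, the measured TCP pose, the force and the opening at its end, in the units of the state.
- robot.read_state(): the state, without advancing time (a new reading comes with each control period).
- robot.camera(name): name is "scene" or "top" or "wrist"; returns a dict with "img" (480x640x3 uint8, red, green, blue), "range_z" (480x640 float32, m along the optical axis (not along the pixel's ray), 0 where there is no reading), "fx", "fy", "cx", "cy" (pixels), "rvec" (rotation vector, rad) and "tvec" (3), from world to camera coordinates, as OpenCV has them. Camera axes: x right, y down, z forward; pixel columns grow to the right and rows downward; lengths in m; the calibration is good to about 2 mm. A picture is of the moment at which its call begins.
- robot.hand_in(): hands the job in, once; it reports no verdict.
The state is a dict: "time": time; "q": joint angles; "qvel": joint speeds; "tau": joint torques, N m; "tool_pos": TCP position; "tool_rot": TCP orientation; "force": force on the tool from outside, world axes, zero at the start; "ft_torque": the same for the moment, N m; "grip_width": opening from 0.0 (shut) to 1.0 (fully open).
Only numpy, scipy, OpenCV 4.12 (cv2) and the standard library are available. Lean on these libraries where they do the work, as an engineer would, in place of code of your own. Each camera call takes 0.05 s, during which the arm holds its last target.

## Task

Push the round indexing dial round with the fingertips (it has a finger bay for this) until its pointer lines up with the scale line where the tall setting pin stands. Then press the lock plunger beside the dial fully down. The V-block stays standing in the middle of the dial: do not lift it or shove it aside, and do not disturb the memory stick, the drill tube and the calculator lying near by.

Things in the scene. Friction and masses are not known exactly. Their poses are not given: they have to be found in the camera images.
- dial_centre (a point): Black knurled dial, 144 mm diameter, 22 mm thick, lying flat on a grey round base (210 mm diameter, top 16 mm above the desk, with a bright scale ring round the dial) and turning about a vertical axis. This point is on the axis in the dial's upper face, 38 mm above the desk. A V-block stands on it.
- dial (a joint): Dial angle in rad, -1.5 to 1.5, growing anticlockwise seen from above; at 0 the pointer is on the base's -x side (facing the robot when the base is not turned) and the finger bay on the far side. About 0.1 N m (2 N at the bay) turns it; it does not spring back and stays where it is left.
- finger_bay (a point): Middle of the finger bay's floor, 16 mm above the desk, 54 mm from the axis; turns with the dial. The bay is a wedge cut through the dial, open upward and at the rim: two flat radial walls, 40 degrees either side of this point's bearing, 36 to 72 mm from the axis (69 mm apart here), 22 mm high. A closed gripper fits in from above; pushing sideways on a wall turns the dial.
- dial_index (a point): Point on the pointer's line, 95 mm from the axis, 18 mm above the desk; turns with the dial. The pointer is a small black tip that sticks 9 mm out of the rim opposite the finger bay, continued by a bright line on the dial's top; this point is 14 mm beyond the tip, and over the middle of the setting pin when the pointer is on the pin's line.
- setting_pin: Upright steel pin, 14 mm diameter, 28 mm high, fixed in the scale ring at the outer end of one of four long scale lines, 95 mm from the dial's axis; origin in the middle of its foot, 16 mm above the desk. The other three long lines end at small flat plugs (7 mm diameter, 3.5 mm high). They lie 35 and 65 degrees either side of the base's -x direction.
- plunger_top (a point): Middle of the upper face of the black mushroom head (31 mm diameter) of the lock plunger, which stands in a steel collar on the ear of the base, 142 mm from the dial's axis on the base's -y side; 52 mm above the desk when up. Moves with the plunger.
- lock_plunger (a joint): How far the lock plunger is pressed, in m: 0 up, 0.008 fully down against a firm stop. About 4 N pushes it; it stays where it is left and does not block the dial.
- vee_block_centre (a point): Centre of a loose steel V-block, 46 x 38 x 32 mm, about 0.3 kg, standing on the middle of the dial (its underside 38 mm, its top 70 mm above the desk). It rides round with the dial.
- usb: Loose memory stick, 18 x 56 x 9 mm (long side its y), lying on the desk to the left of the base; origin under its middle. Bystander.
- tube: Loose square drill tube, 15 x 89 x 14 mm (long side its y), lying on the desk beyond the base's ear; origin under its middle. Bystander.
- calc: Loose calculator, 112 x 70 x 12 mm (long side its x), lying on the desk at the right; origin under its middle. Bystander.
Things that resemble listed ones, but are neither listed nor needed, are in the scene too. There is more than one size of the part that bears vee_block_centre; the job needs the larger.

How it is judged:
By the outcome, as a careful person would: the job done as asked, in the order asked, and still so for the second after the job is handed in, with the robot touching nothing.
It also fails if it takes over 48 s, if anything falls off the work surface, if the arm or the gripper's body presses on something with over 40 N, if the wrist force passes 120 N, or if a joint passes its speed limit or range.

## Working session

There is one attempt and no reset: what is moved stays moved. The work goes in short steps, Python scripts to look and compute and a shell command to move; the robot and the scene stay as the last step left them, time stands still between calls to the robot, and variables do not carry over. Pictures are saved under pics/ and viewed, and the job is handed in when it is done.

```bash
ls; mkdir -p pics; cat > h.py <<'E'
import numpy as np, cv2
from station import robot
def cap(n):
    c=robot.camera(n); np.savez('last_%s.npz'%n,**c); return c
def load(n): 
    d=np.load('last_%s.npz'%n); return {k:d[k] for k in d.files}
def w(c,u,v,z=None):
    """pixel->world, by range or by plane height z"""
    R=cv2.Rodrigues(c['rvec'])[0]; t=c['tvec'].reshape(3)
    r=np.array([(u-c['cx'])/c['fx'],(v-c['cy'])/c['fy'],1.0])
    o=-R.T@t; d=R.T@r
    if z is None:
        return o+d*float(c['range_z'][int(round(v)),int(round(u))])
    return o+d*(z-o[2])/d[2]
def proj(c,P):
    p,_=cv2.projectPoints(np.array(P,float).reshape(-1,3),c['rvec'],c['tvec'],np.array([[c['fx'],0,c['cx']],[0,c['fy'],c['cy']],[0,0,1.]]),None); return p.reshape(-1,2)
def save(img,name): cv2.imwrite('pics/'+name,cv2.cvtColor(img,cv2.COLOR_RGB2BGR))
def crop(c,u0,v0,u1,v1,s,name): save(cv2.resize(c['img'][v0:v1,u0:u1],None,fx=s,fy=s,interpolation=cv2.INTER_CUBIC),name)
E
python3 - <<'E'
from h import *
for n in ('top','scene'):
    c=cap(n); save(c['img'],n+'0.png'); print(n,c['fx'],c['rvec'],c['tvec'])
print(robot.read_state())
E
```

```text
pics
top 572.811289470718 [ 2.18230395 -2.17208282  0.10883871] [-0.05842183  0.49258654  1.38433594]
scene 477.10892978121075 [ 1.14178866 -2.30016056  1.07857961] [0.27562516 0.30118869 0.77013935]
{'time': 0.1, 'q': array([ 1.14728019,  0.60003773, -0.00254499,  1.60004478,  0.00179733,
        0.94290944, -0.07979029]), 'qvel': array([-1.66321180e-03, -1.44639941e-03, -2.44175907e-05, -6.08861694e-04,
       -6.08191851e-04,  4.94217674e-04,  6.01157996e-04]), 'tau': array([ 5.14804269e-03, -7.66568542e+01,  1.50227711e+00, -2.52942109e+01,
       -5.23322204e-02,  1.36104994e-02,  2.53559188e-05]), 'tool_pos': array([ 0.24627048, -0.68142517,  0.21785346]), 'tool_rot': array([-3.09312976e+00, -5.41923781e-01,  5.73812381e-04]), 'force': array([ 0.50668565, -0.15662264,  0.73819579]), 'ft_torque': array([-0.00348584,  0.00935318,  0.04772099]), 'grip_width': 1.0005904790141906}
```

View pics/top0.png

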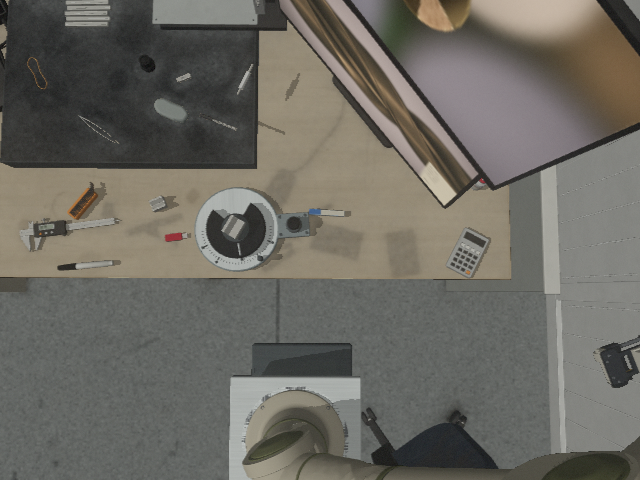

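View pics/scene0.png

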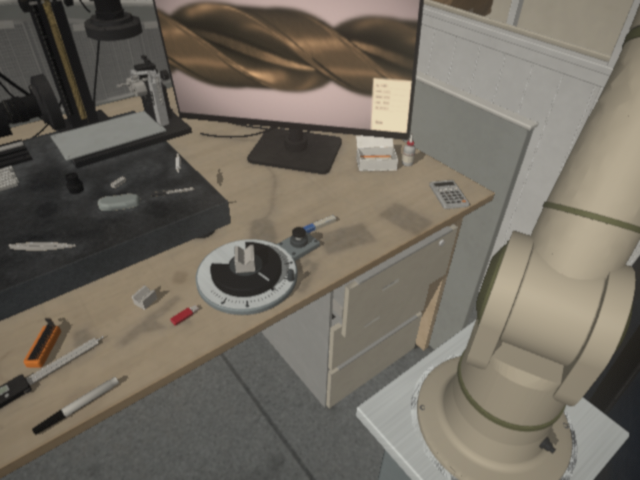

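The top view shows the dial base at about (237,229), its ear and plunger at (294,224), and the V-block at (237,228). A smaller loose V-block lies at (157,203). The red USB stick is at (176,237), the tube at (330,212) and the calculator at (468,252). I'll crop in closer.

```bash
python3 - <<'E'
from h import *
c=load('top'); crop(c,150,175,350,285,4,'top0c.png')
c=load('scene'); crop(c,170,190,350,325,4,'scene0c.png')
E
```

```text
(no output)
```

View pics/top0c.png

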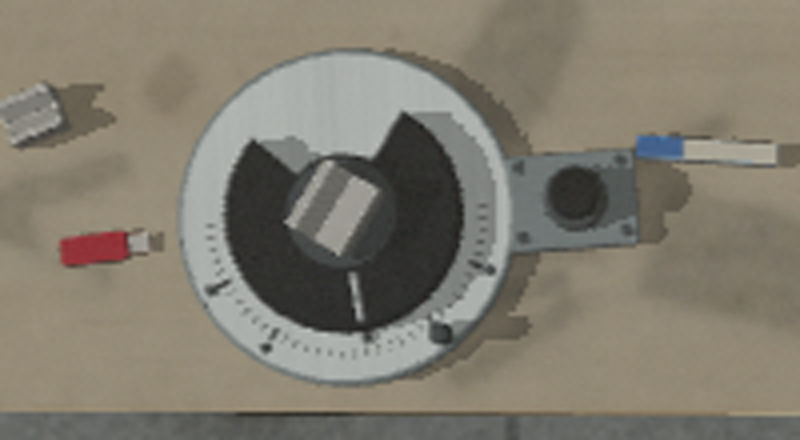

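View pics/scene0c.png

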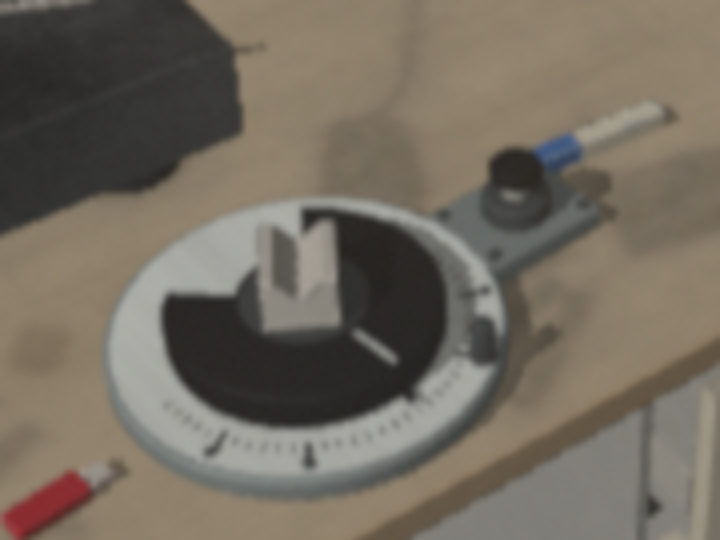

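```bash
python3 - <<'E'
from h import *
c=load('top')
def P(x,y,z): return w(c,150+(x-1.5)/4,175+(y-1.5)/4,z)
for n,(x,y,z) in dict(pinTop=(441,330,.044),plugA=(212,290,.0195),plugB=(266,348,.0195),plugC=(490,269,.0195),tip=(369,338,.03),l1=(353,273,.038),l2=(360,320,.038),plunger=(577,191,.052),bayL=(254,139,.038),bayLi=(300,172,.038),bayR=(402,111,.038),bayRi=(373,160,.038)).items(): print(n,P(x,y,z).round(4))
# base edge: bright ring vs. desk, by height map
V,U=np.mgrid[175:285,150:300]
R=cv2.Rodrigues(c['rvec'])[0];t=c['tvec'].reshape(3)
Z=c['range_z'][175:285,150:300]
X=np.stack([(U-c['cx'])/c['fx']*Z,(V-c['cy'])/c['fy']*Z,Z],-1)-t
X=X@R
h=X[...,2]; print('desk',np.median(h[:,:20]),h.max())
m=((h>.008)&(h<.026)).astype(np.uint8); 
a=(h>.030)&(h<.046)
print('base pix',m.sum())
full=(h>.008).astype(np.uint8)
cs,_=cv2.findContours(full,cv2.RETR_EXTERNAL,cv2.CHAIN_APPROX_NONE)
k=max(cs,key=cv2.contourArea)[:,0,:]
pts=np.array([w(c,u+150,v+175,.016)[:2] for u,v in k])
# circle fit excl ear
ctr=P(345,217,.016)[:2]
for i in range(6):
    s=pts[(pts[:,1]>ctr[1]-.085)]
    A=np.c_[2*s,np.ones(len(s))]; sol=np.linalg.lstsq(A,(s**2).sum(1),rcond=None)[0]
    ctr=sol[:2]; r=np.sqrt(sol[2]+ctr@ctr)
print('base ctr',ctr,'r',r)
E
```

```text
pinTop [0.4402 0.088  0.044 ]
plugA [0.4655 0.2312 0.0195]
plugB [0.43   0.1974 0.0195]
plugC [0.4793 0.0608 0.0195]
tip [0.4359 0.1331 0.03  ]
l1 [0.4749 0.1424 0.038 ]
l2 [0.4464 0.1377 0.038 ]
plunger [0.524  0.0065 0.052 ]
bayL [0.5565 0.2041 0.038 ]
bayLi [0.5364 0.1757 0.038 ]
bayR [0.5743 0.1143 0.038 ]
bayRi [0.544  0.1315 0.038 ]
desk -7.2123882220316e-07 1.424423845332976
base pix 3881
base ctr [0.5118226  0.14992176] r 0.10386107067848936
```

```bash
python3 - <<'E'
from h import *
from scipy.optimize import least_squares
c=load('top')
print('monitor');[print((u,v),w(c,u,v).round(3)) for u,v in ((443,200),(430,185),(480,180),(495,183),(360,100),(300,20),(468,252),(482,184),(525,250),(550,250))]
m=dict(pin=(.4402,.088),A=(.4655,.2312),B=(.43,.1974),C=(.4793,.0608))
ang=dict(pin=35,A=-65,B=-35,C=65)
def f(p):
    r=[]
    for k in m:
        a=p[2]+np.radians(ang[k]); r+=list(p[:2]-.095*np.array([np.cos(a),np.sin(a)])-m[k])
    a=p[2]-np.pi/2; r+=list(p[:2]+.142*np.array([np.cos(a),np.sin(a)])-[.524,.0065])
    r+=list((p[:2]-[.5118,.1499]))
    return r
s=least_squares(f,[.51,.15,.1]); print(s.x,np.degrees(s.x[2]),(s.fun.reshape(-1,2)*1e3).round(1))
C=s.x[:2]
for n,p in dict(tip=(.4359,.1331),l1=(.4749,.1424),l2=(.4464,.1377),bL=(.5565,.2041),bLi=(.5364,.1757),bR=(.5743,.1143),bRi=(.544,.1315)).items():
    d=np.array(p)-C; print(n,np.degrees(np.arctan2(d[1],d[0])).round(1),np.hypot(*d).round(4))
R=cv2.Rodrigues(robot.read_state()['tool_rot'])[0]; print(R.round(3))
t=np.array([C[0]+.056*np.cos(.17),C[1]+.056*np.sin(.17),.2])
print((R.T@(t-robot.read_state()['tool_pos'])*1e3).round())
E
```

```text
monitor
(443, 200) [ 0.558 -0.323  0.192]
(430, 185) [ 0.592 -0.296  0.189]
(480, 180) [ 0.627 -0.441  0.068]
(495, 183) [ 0.526 -0.32   0.563]
(360, 100) [ 0.785 -0.144  0.179]
(300, 20) [ 0.954 -0.009  0.211]
(468, 252) [ 0.457 -0.424  0.009]
(482, 184) [ 0.619 -0.448  0.059]
(525, 250) [ 0.457 -0.536  0.091]
(550, 250) [ 0.449 -0.547  0.206]
[0.51236844 0.1491316  0.0826337 ] 4.734562245471483 [[-0.9  0.4]
 [-0.2  0.4]
 [ 0.3 -0.4]
 [ 0.2 -0.8]
 [ 0.1  1.1]
 [ 0.6 -0.8]]
tip -168.2 0.0781
l1 -169.8 0.0381
l2 -170.2 0.067
bL 51.2 0.0705
bLi 47.9 0.0358
bR -29.4 0.0711
bRi -29.1 0.0362
[[ 0.94   0.34  -0.001]
 [ 0.34  -0.94   0.001]
 [-0.    -0.001 -1.   ]]
[ 588. -681.   19.]
```

Candidates:
- **Setting pin:** the tall thick pin at full-image px (260,257). The flat plugs are at (203,247), (216,262) and (272,242).
- **V-block:** the large one on the dial at (233,227), not the small one at (157,203).
- **Plunger:** (294,222).

The crops above confirm these choices, and the rigid fit of the base has residuals of about 1 mm or less. The dial centre is at (0.512, 0.149), the base is turned 4.7°, the pin sits at +35°, and the dial is now at about 6°.

Next is the transit over the desk with the gripper closed.

```bash
python3 -m inch '[[25,-29,-10,0,0],[60,-69,-20,0,0],[95,-109,-30,0,0],[130,-149,-30,0,0],[165,-189,-30,0,0],[200,-230,-30,0,0],[235,-270,-30,0,0],[270,-310,-30,0,0],[305,-350,-30,0,0],[330,-380,-30,0,0],[355,-408,-30,0,0],[355,-408,-30,0,0]]'
```

```text
time: 1.3
tool_pos: [0.4436, -0.1715, 0.2487]
tool_rot: [-3.091, -0.555, -0.002]
force: [0.3, -0.7, -0.2]
grip_width: 0.027
```

```bash
python3 -m inch '[[25,-29,0,-3,0],[55,-64,0,-7,0],[85,-98,0,-11,0],[115,-133,0,-15,0],[145,-168,0,-20,0],[175,-202,0,-24,0],[205,-237,0,-28,0],[225,-260,0,-31,0],[236,-272,0,-31,0],[236,-272,0,-31,0]]'
python3 - <<'E'
from h import *
c=cap('wrist'); save(c['img'],'wrist1.png')
c=cap('top'); crop(c,150,155,350,285,4,'top1c.png')
c=cap('scene'); crop(c,150,90,390,330,2.5,'scene1.png')
s=robot.read_state(); print(s['time'],s['tool_pos'],s['q'].round(2))
E
```

```text
time: 2.3
tool_pos: [0.5713, 0.1598, 0.2481]
tool_rot: [-2.836, -1.35, 0.001]
force: [0.1, -0.0, -0.3]
grip_width: 0.005
2.45 [0.57068025 0.15616927 0.24835403] [-0.14  0.42 -0.32  1.87  0.17  0.88 -1.22]
```

View pics/wrist1.png

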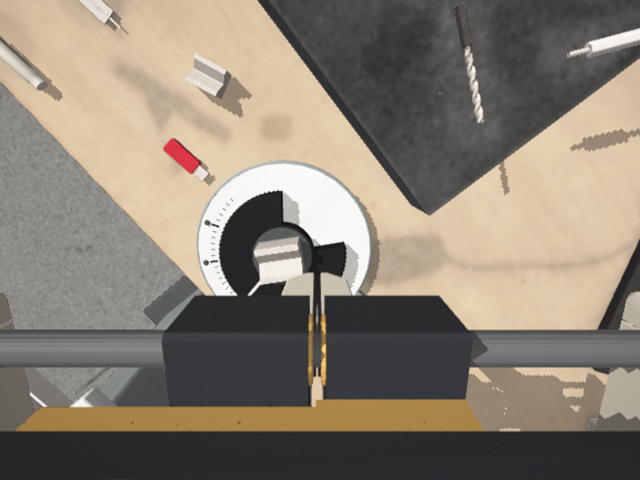

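View pics/scene1.png

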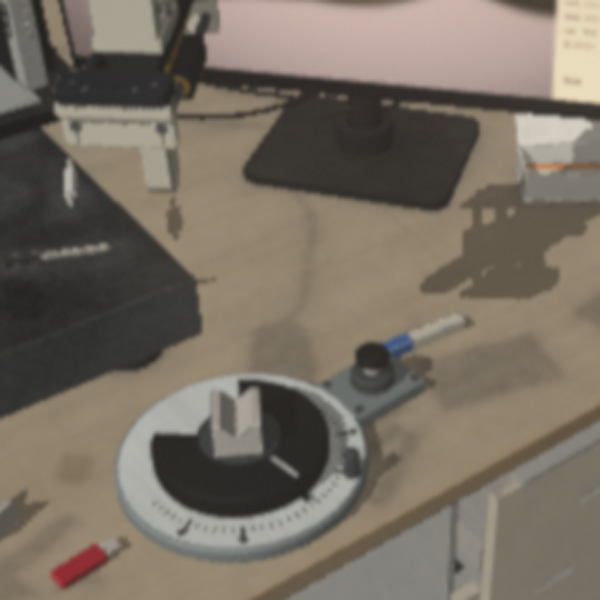

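View pics/top1c.png

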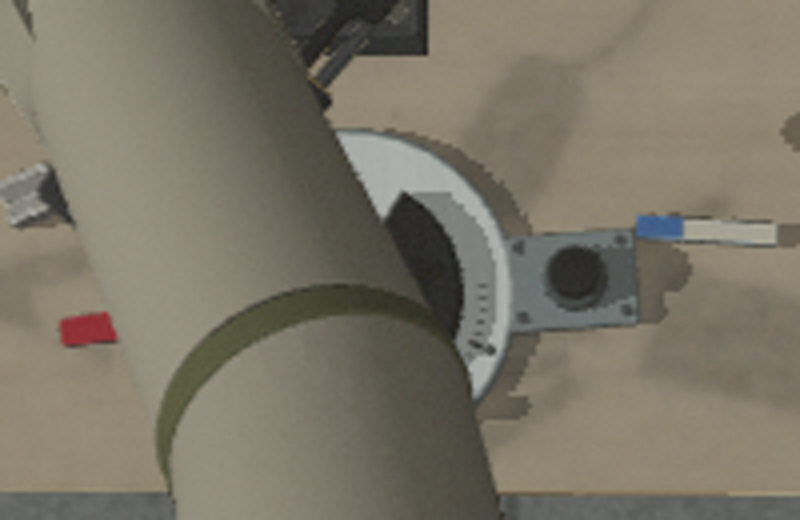

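The scene camera still shows the whole dial: V-block centred, pointer tip at crop (308,497), pin at (351,462). The wrist view shows the bay ahead of the fingers. I'll check the pose reading, then work out the descent.

```bash
cat > plan.py <<'E'
from h import *
C=np.array([.5124,.1491])
def rel(p,s=None):
    s=s or robot.read_state(); R=cv2.Rodrigues(s['tool_rot'])[0]
    return (R.T@(np.array(p)-s['tool_pos'])*1e3).round(1)
def yaw():
    R=cv2.Rodrigues(robot.read_state()['tool_rot'])[0]; return np.degrees(np.arctan2(R[1,0],R[0,0]))
def pol(r,b): return C+r*np.array([np.cos(np.radians(b)),np.sin(np.radians(b))])
E
python3 - <<'E'
from plan import *
for i in range(3):
    print(robot.read_state()['tool_pos'].round(4),yaw().round(1)); cap('scene')
print(rel([*pol(.060,10.8),.022]))
E
```

```text
[0.5707 0.1562 0.2484] 50.7
[0.5707 0.1561 0.2485] 50.7
[0.5708 0.1564 0.2487] 50.7
[  3.2  -2.1 226.8]
```

```bash
python3 -m inch '[[1,-1,40,0,0],[3,-2,85,0,0],[3,-2,130,0,0],[3,-2,160,0,0],[3,-2,180,0,0],[3,-2,180,0,0],[3,-2,180,0,0]]'
python3 - <<'E'
from plan import *
c=cap('scene'); crop(c,170,170,350,325,4,'scene2.png')
print(robot.read_state()['tool_pos'].round(4),yaw().round(1),rel([*pol(.060,10.8),.022]))
E
```

```text
time: 3.3
tool_pos: [0.5716, 0.1616, 0.0691]
tool_rot: [2.837, 1.348, -0.0]
force: [-0.1, 0.3, 0.2]
grip_width: 0.005
[0.572  0.1619 0.0697] 50.8 [-1.7  0.4 47.7]
```

View pics/scene2.png

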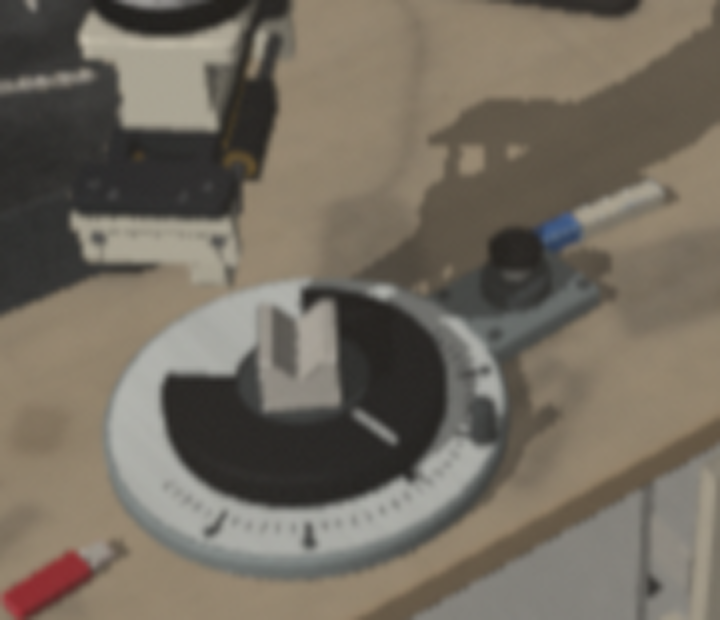

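```bash
python3 - <<'E'
from plan import *
c=load('scene')
for p in ([.572,.162,.07],[.572,.162,.016],[*C,.038],[.524,.0065,.052],[.572,.162,.154]): print(p,((proj(c,p)[0]-[170,170])*4).round(0), )
for u,v in ((212,270),(160,240),(150,190)): print(w(c,170+u/4,170+v/4).round(3))
E
```

```text
[0.572, 0.162, 0.07] [213. 280.]
[0.572, 0.162, 0.016] [225. 356.]
[np.float64(0.5124), np.float64(0.1491), 0.038] [300. 378.]
[0.524, 0.0065, 0.052] [512. 240.]
[0.572, 0.162, 0.154] [194. 150.]
[0.56  0.167 0.087]
[0.505 0.214 0.167]
[0.505 0.214 0.196]
```

The tip at crop (213,275) matches the projected TCP at (213,280), so calibration and pose agree. Descending into the bay.

```bash
python3 -m inch '[[-1,0,20,0,0],[-1,0,38,0,0],[-1,0,48,0,0],[-1,0,48,0,0],[-1,0,48,0,0]]'
python3 - <<'E'
from plan import *
c=cap('scene'); crop(c,170,170,350,325,4,'scene3.png')
s=robot.read_state(); print(s['force'],s['tool_pos'].round(4),yaw().round(1))
# arc rows: wall bearing phi, tool x along phi, TCP at distance r along the wall, d off the wall (clockwise side)
for d,phi in ((.0175,50.8),(.0175,60),(.0175,70),(.0175,77)):
    a=np.radians(phi); p=C+.057*np.array([np.cos(a),np.sin(a)])-d*np.array([-np.sin(a),np.cos(a)])
    print(phi,p.round(4),rel([*p,.022]),'twist',-(phi-yaw()).round(1))
E
```

```text
time: 3.85
tool_pos: [0.5713, 0.1615, 0.0215]
tool_rot: [2.837, 1.349, 0.002]
force: [-0.5, 0.5, 0.2]
grip_width: 0.003
[-0.23155166  0.32361131 -0.10308856] [0.5714 0.1615 0.0217] 50.9
50.8 [0.562  0.1822] [ 10.1 -20.3  -0.3] twist 0.1
60 [0.5561 0.1897] [ 12.2 -29.7  -0.3] twist -9.1
70 [0.5483 0.1967] [ 12.7 -40.1  -0.3] twist -19.1
77 [0.5423 0.2007] [ 12.  -47.3  -0.3] twist -26.1
```

View pics/scene3.png

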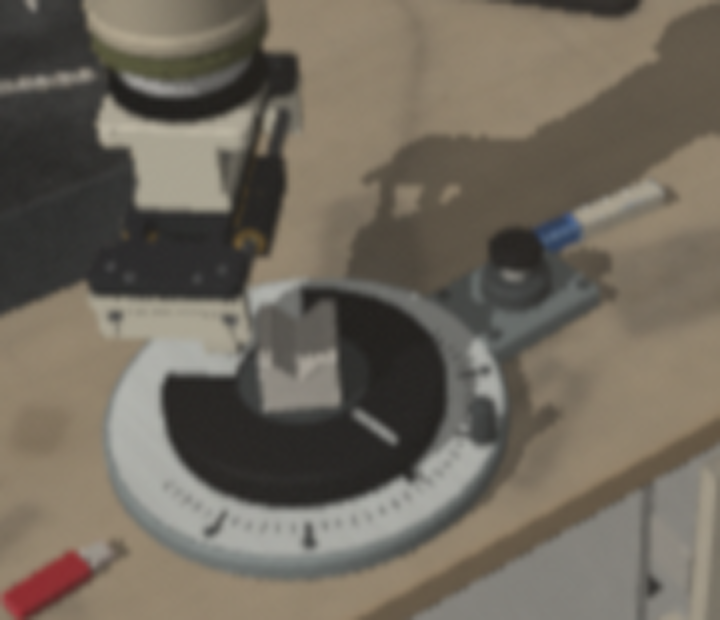

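```bash
python3 -m inch '[[3,-5,0,0,0],[6,-10,0,0,0],[9,-15,0,0,0],[10,-18,0,0,0],[10,-20,0,0,0],[11,-22,0,-2,0],[11,-24,0,-4,0],[12,-26,0,-6,0],[12,-28,0,-8,0],[12,-30,0,-9,0],[12,-30,0,-9,0]]'
python3 - <<'E'
from plan import *
c=cap('scene'); crop(c,170,170,350,325,4,'scene4.png')
s=robot.read_state(); print(s['force'],s['tool_pos'].round(4),yaw().round(1))
E
```

```text
time: 5.0
tool_pos: [0.5549, 0.1898, 0.0206]
tool_rot: [-2.721, -1.569, -0.0]
force: [1.1, 0.6, 1.0]
grip_width: 0.009
[ 0.0599726  -0.00796586  0.37803539] [0.5549 0.1898 0.0206] 59.9
```

View pics/scene4.png

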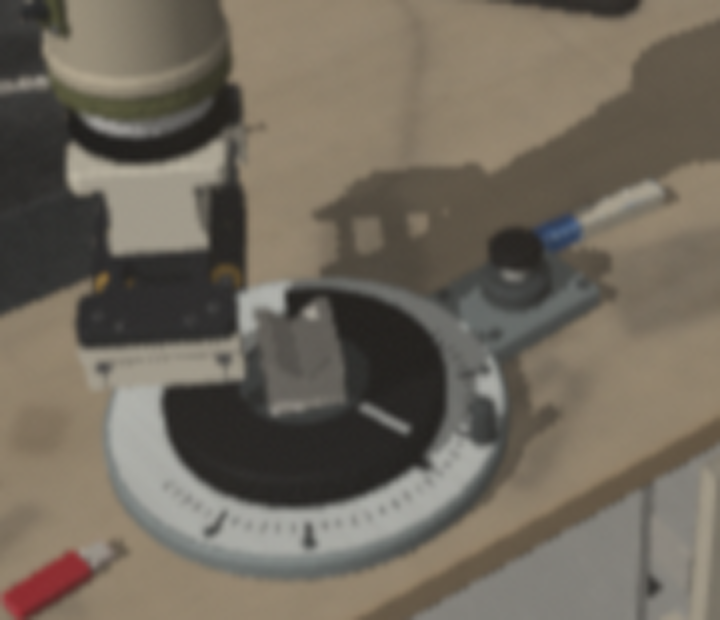

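The dial is turning: the tip moved from (413,477) to (430,463) and the V-block rides along. I'll measure the angle.

```bash
python3 - <<'E'
from plan import *
c=load('scene')
def b(u,v,z):
    p=w(c,170+(u-1.5)/4,170+(v-1.5)/4,z); d=p[:2]-C; return (np.degrees(np.arctan2(d[1],d[0]))+180).round(1),np.hypot(*d).round(4)
print('before tip',b(414,477,.028),'line',b(355,412,.038),b(395,441,.038))
print('now tip',b(430,463,.028),'line',b(361,404,.038),b(408,431,.038))
print('pin foot',b(484,437,.016),'pin top',b(482,404,.044),'plugs',b(309,541,.0195),b(213,530,.0195),b(485,371,.0195))
# line segmentation: bright pixels in dial
E
```

```text
before tip (np.float64(9.3), np.float64(0.0844)) line (np.float64(14.8), np.float64(0.0376)) (np.float64(12.7), np.float64(0.0671))
now tip (np.float64(17.5), np.float64(0.084)) line (np.float64(24.4), np.float64(0.0366)) (np.float64(20.5), np.float64(0.0678))
pin foot (np.float64(41.6), np.float64(0.0958)) pin top (np.float64(39.1), np.float64(0.0965)) plugs (np.float64(330.5), np.float64(0.0935)) (np.float64(300.9), np.float64(0.0927)) (np.float64(68.9), np.float64(0.0967))
```

```bash
python3 - <<'E'
from plan import *
s=robot.read_state(); y0=yaw(); R=cv2.Rodrigues(s['tool_rot'])[0]
def pt(phi):
    a=np.radians(phi); return C+.057*np.array([np.cos(a),np.sin(a)])-.0175*np.array([-np.sin(a),np.cos(a)])
print(rel([*pt(60),.022]))
for phi in (63,66,69,72,75,77,80): print(phi,((R.T@np.r_[pt(phi)-pt(60),0])*1e3).round(1),-(phi-60))
E
```

```text
[ 0.5  1.  -1.4]
63 [ 0.8 -3.   0. ] -3
66 [ 1.5 -6.1  0. ] -6
69 [ 2.  -9.1  0. ] -9
72 [  2.4 -12.2   0. ] -12
75 [  2.6 -15.4   0. ] -15
77 [  2.6 -17.4   0. ] -17
80 [  2.5 -20.6   0. ] -20
```

```bash
python3 -m inch '[[0.4,-1.5,0,-1.5,0],[0.8,-3,0,-3,0],[1.2,-4.5,0,-4.5,0],[1.5,-6,0,-6,0],[1.8,-7.5,0,-7.5,0],[2,-9,0,-9,0],[2.2,-10.7,0,-10.5,0],[2.4,-12.2,0,-12,0],[2.5,-13.8,0,-13.5,0],[2.6,-15.4,0,-15,0],[2.6,-17.4,0,-17,0],[2.6,-17.4,0,-17,0]]'
python3 - <<'E'
from plan import *
c=cap('scene'); crop(c,170,170,350,325,4,'scene5.png')
c=cap('top'); crop(c,150,155,350,285,4,'top5.png')
s=robot.read_state(); print(s['force'],s['tool_pos'].round(4),yaw().round(1))
E
```

```text
time: 6.25
tool_pos: [0.5409, 0.2007, 0.0206]
tool_rot: [-2.459, -1.955, 0.001]
force: [0.1, -0.9, 0.7]
grip_width: 0.007
[ 0.17343868 -0.69130857  0.37458708] [0.5409 0.2007 0.0205] 76.9
```

View pics/scene5.png

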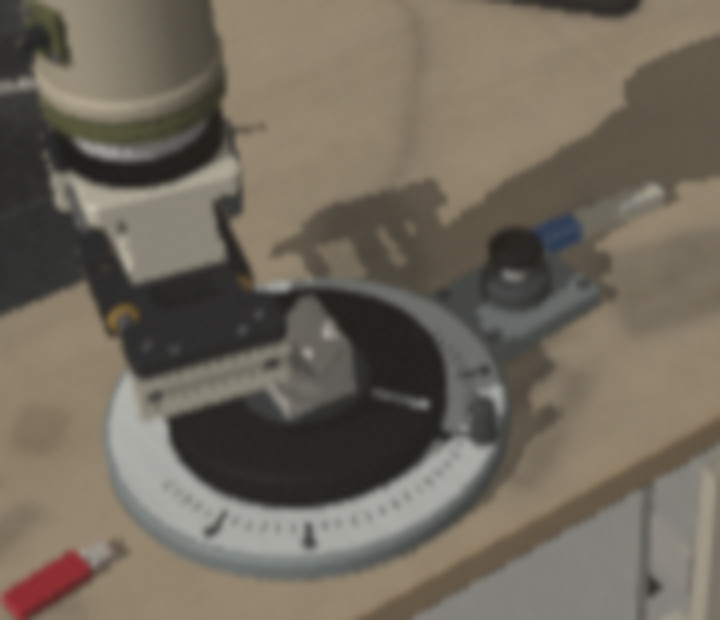

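View pics/top5.png

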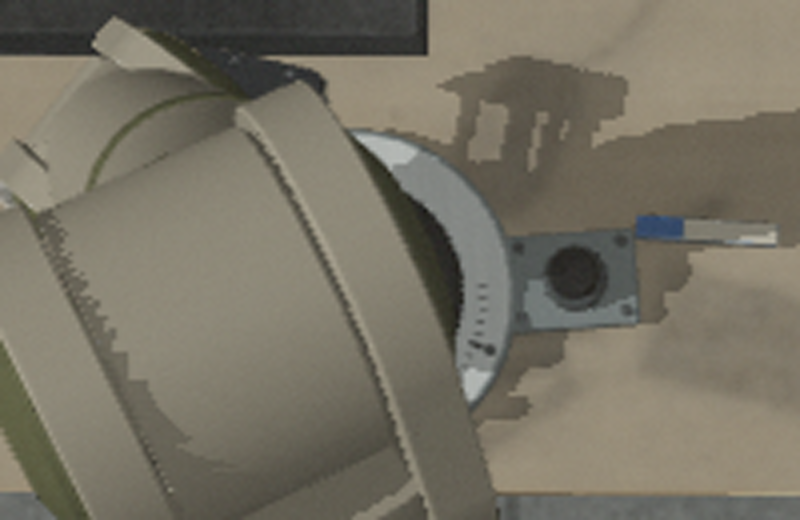

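```bash
cat > dial.py <<'E'
from plan import *
from scipy.optimize import least_squares
c=load('scene')
def P(u,v,z): return w(c,170+(u-1.5)/4,170+(v-1.5)/4,z)[:2]
m=[(P(484,437,.016),35),(P(482,404,.044),35),(P(309,541,.0195),-35),(P(213,530,.0195),-65),(P(485,371,.0195),65)]
def f(p):
    return np.concatenate([p[:2]-.095*np.array([np.cos(p[2]+np.radians(a)),np.sin(p[2]+np.radians(a))])-q for q,a in m])
s=least_squares(f,[.51,.15,.08]); S=s.x
def ang(u,v,z):
    d=P(u,v,z)-S[:2]; return ((np.degrees(np.arctan2(d[1],d[0])-S[2]))+180).round(1),np.hypot(*d).round(4)
E
python3 - <<'E'
from dial import *
print(S,np.degrees(S[2]),(s.fun*1e3).round(1))
print('before tip',ang(414,477,.028),ang(355,412,.038),ang(395,441,.038))
print('mid',ang(430,463,.028),ang(361,404,.038),ang(408,431,.038))
print('now',ang(446,433,.028),ang(374,392,.038),ang(427,404,.038))
crop(c,245,245,305,290,12,'scene5z.png')
E
```

```text
[0.5120706  0.14693174 0.07656284] 4.386727678882979 [-2.1  1.2  1.1 -1.6 -0.7  0.2  0.7  1.1  1.  -0.9]
before tip (np.float64(3.5), np.float64(0.0838)) (np.float64(7.3), np.float64(0.0368)) (np.float64(6.5), np.float64(0.0663))
mid (np.float64(11.7), np.float64(0.0831)) (np.float64(17.0), np.float64(0.0354)) (np.float64(14.4), np.float64(0.0667))
now (np.float64(27.1), np.float64(0.0789)) (np.float64(33.4), np.float64(0.0374)) (np.float64(32.5), np.float64(0.0661))
```

View pics/scene5z.png

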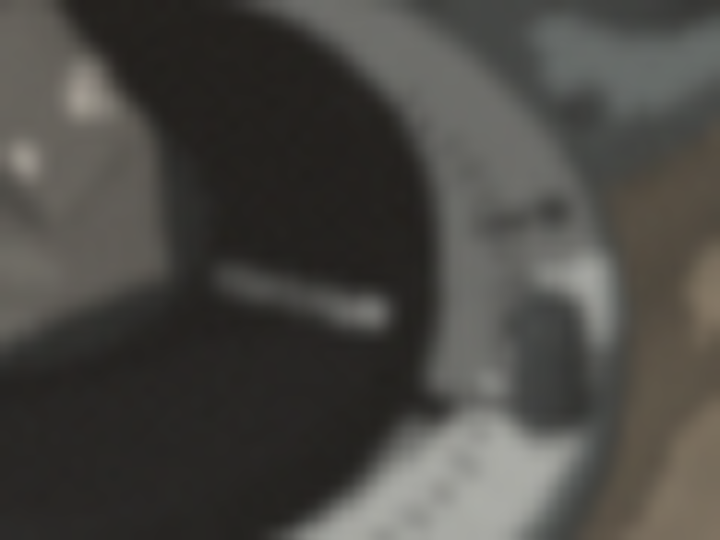

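```bash
python3 -m inch '[[0,-1,0,-1,0],[0,-2,0,-2,0],[0,-2,0,-2,0],[0,3,0,-2,0],[0,5,0,-2,0],[0,5,-20,-2,0],[0,5,-60,-2,0],[0,5,-100,-2,0],[0,5,-100,-2,0]]'
python3 - <<'E'
from plan import *
c=cap('scene'); crop(c,170,170,350,325,4,'scene6.png')
c=cap('wrist'); save(c['img'],'wrist6.png')
s=robot.read_state(); print(s['force'],s['tool_pos'].round(4),yaw().round(1))
E
```

```text
time: 7.25
tool_pos: [0.5484, 0.2004, 0.1251]
tool_rot: [2.426, 1.994, 0.01]
force: [0.5, -0.1, -0.7]
grip_width: 0.005
[-0.22934189  0.05296869 -0.39559478] [0.5467 0.1991 0.1213] 78.8
```

View pics/scene6.png

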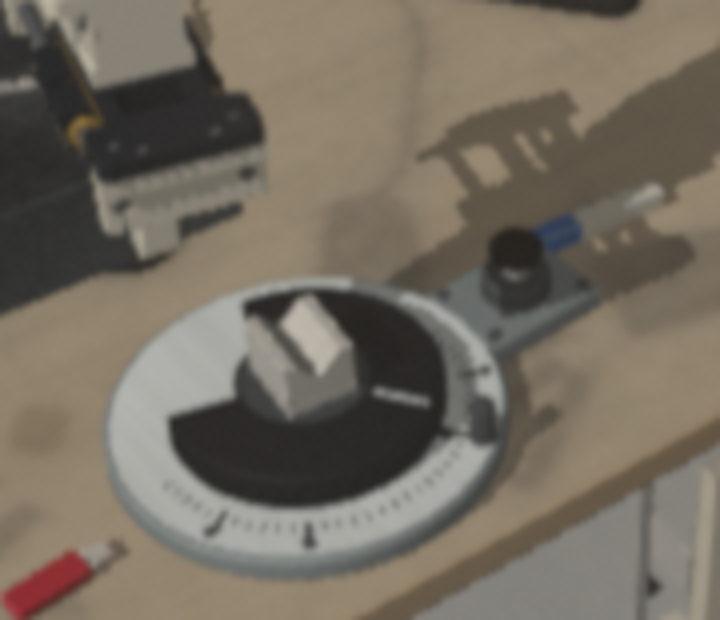

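View pics/wrist6.png

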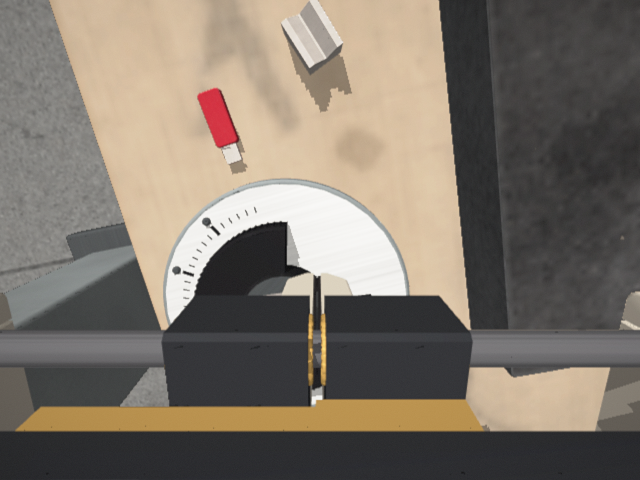

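Pointer is near the pin line. Next I'll move over the plunger with tool x facing the dial, so the wrist camera looks straight at the pointer and pin.

```bash
python3 -m inch '[[-5,0,-20,0,0],[-30,3,-30,-2,0],[-65,5,-30,-5,0],[-100,8,-30,-8,0],[-135,10,-30,-11,0],[-165,13,-30,-14,0],[-185,15,-30,-15,0],[-193,15,-30,-15,0],[-193,15,-30,-15,0],[-193,15,-30,-15,0]]'
python3 - <<'E'
from plan import *
c=cap('wrist'); save(c['img'],'wrist7.png')
c=cap('top'); crop(c,150,155,350,285,4,'top7.png')
s=robot.read_state(); print(s['force'],s['tool_pos'].round(4),yaw().round(1))
E
```

```text
time: 8.35
tool_pos: [0.5237, 0.0084, 0.1502]
tool_rot: [-2.144, -2.295, -0.0]
force: [1.3, 0.1, 0.6]
grip_width: 0.004
[0.23847559 0.13330407 0.29193581] [0.5238 0.0087 0.1504] 94.0
```

View pics/wrist7.png

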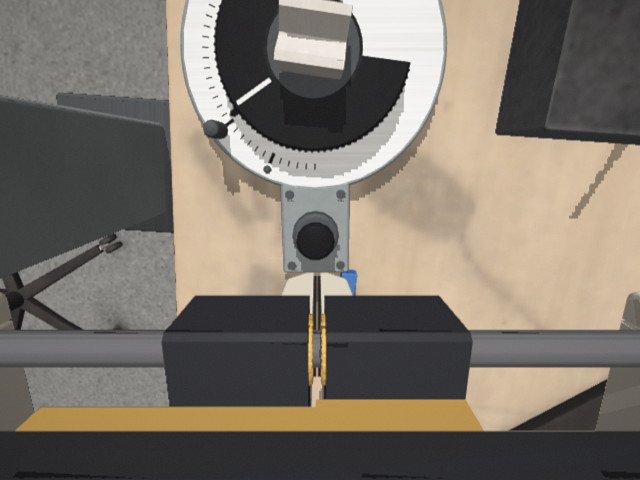

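View pics/top7.png

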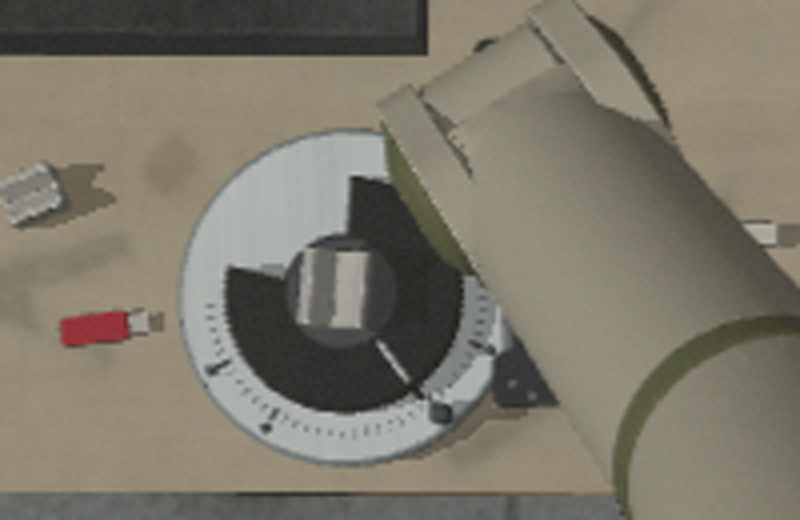

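The wrist view shows the pointer line running from (271,80) to about (230,112), towards the pin at (215,129). I'll zoom in and quantify it.

```bash
python3 - <<'E'
from plan import *
c=load('wrist'); crop(c,180,40,300,190,5,'w7z.png')
t=load('top'); crop(t,215,215,285,275,10,'t7z.png')
E
```

```text
(no output)
```

View pics/w7z.png

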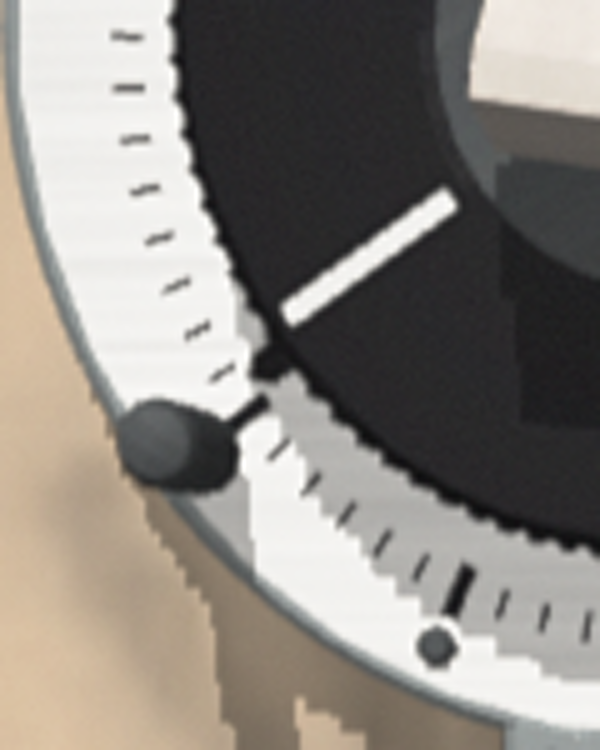

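View pics/t7z.png

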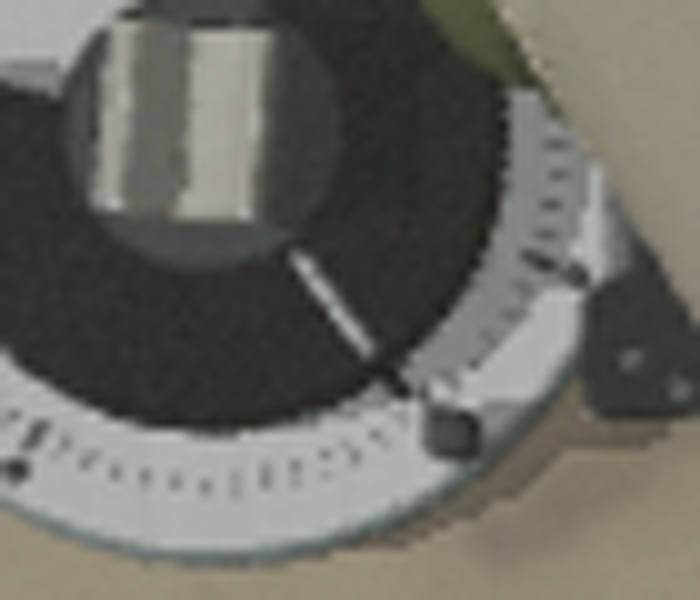

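```bash
cat > wd.py <<'E'
from plan import *
from scipy.optimize import least_squares
def measure(c,off,sc,lines,plugs,ptr):
    # plugs: (u,v,z,radius,angle); scale-line points (u,v,angle) bearing only; ptr: (u,v,z)
    h=(sc-1)/2
    P=lambda u,v,z: w(c,off[0]+(u-h)/sc,off[1]+(v-h)/sc,z)[:2]
    pl=[(P(u,v,z),r,a) for u,v,z,r,a in plugs]
    def f(p):
        e=[]
        for q,r,a in pl:
            b=p[2]+np.radians(a)+np.pi; e+=list(p[:2]+r*np.array([np.cos(b),np.sin(b)])-q)
        return e
    s=least_squares(f,[.51,.15,.08]); S=s.x
    print('ctr',S[:2].round(4),'yaw',np.degrees(S[2]).round(2),'res mm',(s.fun*1e3).round(1))
    B=lambda q:((np.degrees(np.arctan2(*(q-S[:2])[::-1])-S[2]))+180+180)%360-180
    for n,(u,v,z) in {**lines,**ptr}.items():
        q=P(u,v,z); print(n,B(q).round(2),np.hypot(*(q-S[:2])).round(4))
    q=list(ptr.values()); a,b=P(*q[0]),P(*q[1])
    d=b-a; print('line dir',((np.degrees(np.arctan2(d[1],d[0])-S[2]))+180+180)%360-180)
E
python3 - <<'E'
from wd import *
c=load('wrist'); 
measure(c,(180,40),5,dict(pl1=(267,401,.016),pl2=(236,420,.016),C1=(467,570,.016),C2=(452,612,.016)),
 [(437,646,.0195,.095,65),(152,442,.044,.095,35)],dict(l1=(449,199,.038),l2=(291,313,.038),tip=(265,364,.027)))
B=lambda u,v:w(c,180+(u-2)/5,40+(v-2)/5)
print(B(152,442),B(370,256),B(437,646),B(60,300),B(266,360),B(205,440))
t=load('top')
measure(t,(150,155),4,{},[(212,370,.0195,.095,-65),(266,428,.0195,.095,-35),(490,349,.0195,.095,65),(440,411,.044,.095,35)],dict(l1=(379,343,.038),l2=(407,384,.038)))
E
```

```text
ctr [0.5099 0.147 ] yaw 4.6 res mm [ 0. -0. -0.  0.]
pl1 34.97 0.0813
pl2 34.53 0.0873
C1 64.62 0.0817
C2 64.86 0.0891
l1 32.13 0.0385
l2 32.22 0.0675
tip 33.27 0.0766
line dir 32.33441229581334
[0.43683032 0.08642215 0.04439084] [0.46781867 0.11511143 0.03955583] [0.4768938  0.05802496 0.02039107] [0.41403501 0.10837347 0.01683282] [0.44790816 0.10123801 0.01972519] [0.44280507 0.08754279 0.03725456]
ctr [0.5124 0.1494] yaw 4.73 res mm [-0.2  0.6  0.3 -0.1  0.2 -0.6 -0.3  0. ]
l1 31.08 0.0386
l2 30.7 0.0689
line dir 30.211884365357122
```

```bash
python3 -m inch '[[30,0,0,0,0],[60,0,0,0,0],[80,0,0,0,0],[90,0,0,0,0],[90,0,0,0,0],[90,0,0,0,0],[90,0,0,0,0]]'
python3 - <<'E'
from plan import *
c=cap('wrist'); crop(c,150,40,470,310,2.5,'wrist8.png'); 
crop(c,170,150,290,300,5,'w8z.png'); crop(c,170,40,290,190,5,'w8y.png')
s=robot.read_state(); print(s['tool_pos'].round(4),yaw().round(1),c['fx'])
E
```

```text
time: 9.15
tool_pos: [0.5176, 0.0958, 0.1505]
tool_rot: [2.146, 2.294, -0.001]
force: [-0.0, -0.4, -0.1]
grip_width: 0.003
[0.5177 0.0958 0.1505] 93.8 348.0720738717385
```

View pics/wrist8.png

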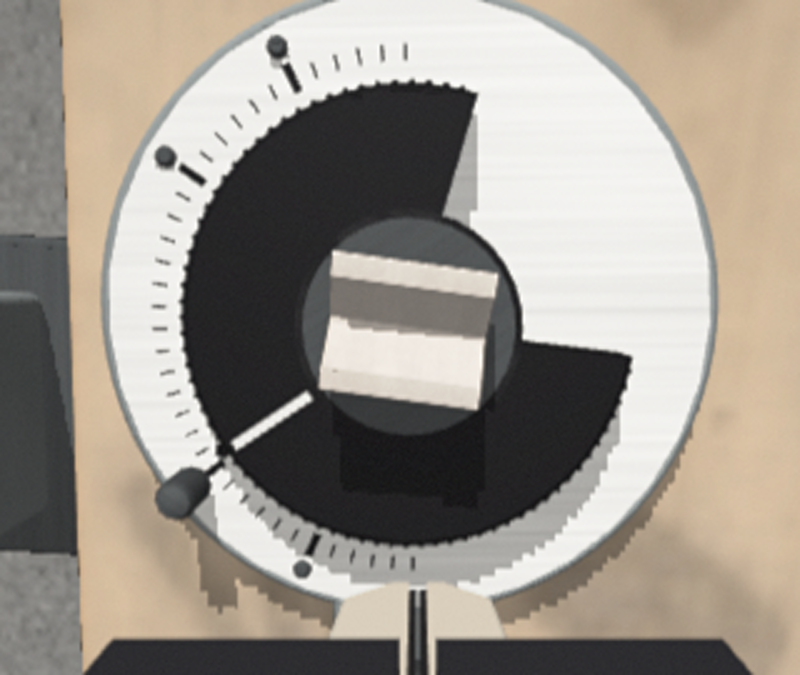

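View pics/w8z.png

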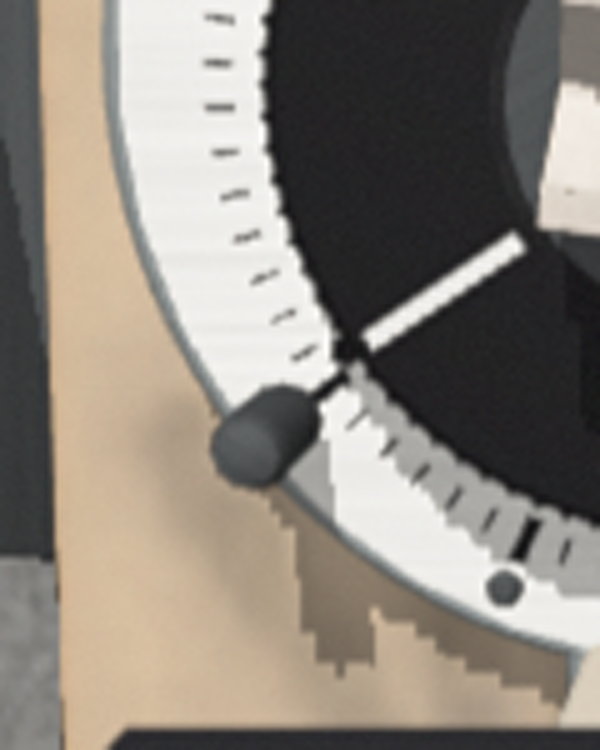

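View pics/w8y.png

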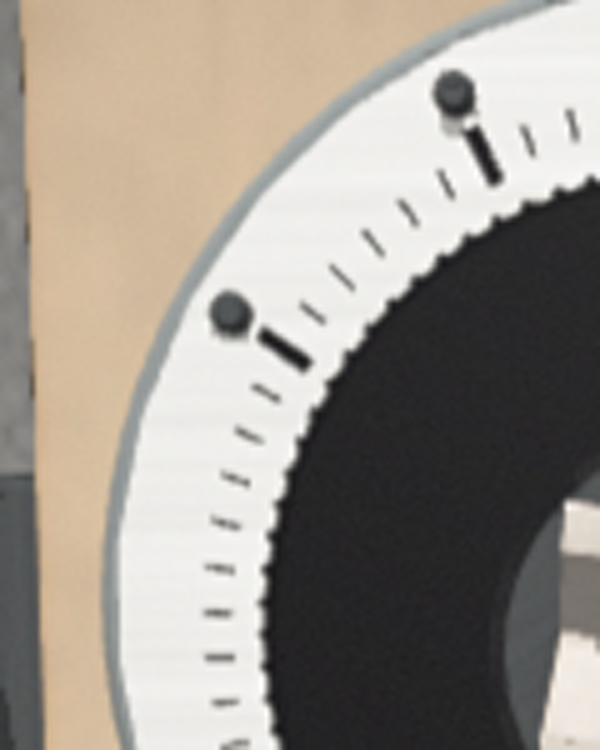

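Clear view. I'll measure from here with all four scale marks.

```bash
python3 - <<'E'
from wd import *
c=load('wrist')
# all in coordinates of crop offset (170,40) scale 5 ; w8z is +550 rows
measure(c,(170,40),5,dict(pl1=(347,374+550,.016),pl2=(320,393+550,.016),C1=(531,520+550,.016),C2=(520,557+550,.016),B1=(308,366,.016),B2=(263,335,.016),A1=(496,182,.016),A2=(470,132,.016)),
 [(505,587+550,.0195,.095,65),(245,455+550,.044,.095,35),(231,312,.0195,.095,-35),(455,92,.0195,.095,-65)],
 dict(l1=(520,240+550,.038),l2=(367,343+550,.038),tip=(350,348+550,.027)))
# bay walls
h=(2.5-1)/2
for n,(u,v) in dict(Lo=(476,94),Li=(443,215),Ro=(630,356),Ri=(523,342)).items():
    q=w(c,150+(u-.75)/2.5,40+(v-.75)/2.5,.038)[:2]; print(n,q.round(4))
E
```

```text
ctr [0.5101 0.1472] yaw 4.48 res mm [ 0.1 -0.6 -0.  -0.4 -0.1  0.4  0.   0.5]
pl1 35.01 0.0816
pl2 34.93 0.0876
C1 64.41 0.0821
C2 65.02 0.0894
B1 -34.61 0.0812
B2 -34.62 0.0897
A1 -64.56 0.0812
A2 -64.39 0.0894
l1 32.39 0.0385
l2 32.55 0.0689
tip 32.23 0.075
line dir 32.738934732011245
Lo [0.5252 0.2162]
Li [0.518  0.1817]
Ro [0.5803 0.1431]
Ri [0.546  0.1452]
```

All checks agree: the pointer is at 32.5° against 35°, and the bay walls give 32.6°, so it needs about 2.5° more. I'll re-enter the bay.

```bash
python3 -m inch '[[20,8,0,3,0],[50,20,0,7,0],[80,32,0,11,0],[95,38,0,15,0],[101,40,0,15,0],[101,40,20,15,0],[101,40,60,15,0],[101,40,80,15,0],[101,40,80,15,0],[101,40,80,15,0]]'
python3 - <<'E'
from plan import *
print(robot.read_state()['tool_pos'].round(4),yaw().round(1)); print(rel([.551,.199,.021]))
E
```

```text
time: 10.2
tool_pos: [0.5507, 0.1995, 0.0708]
tool_rot: [2.426, 1.996, -0.001]
force: [-0.8, 0.0, 0.0]
grip_width: 0.003
[0.5507 0.1995 0.0708] 78.9
[-0.4  0.4 49.8]
```

```bash
python3 -m inch '[[0,0,20,0,0],[0,0,40,0,0],[0,0,50,0,0],[0,0,50,0,0],[0,-5,50,0,0],[0,-9,50,0,0],[0,-11,50,0,0],[0,-12,50,-0.5,0],[0,-13,50,-1.5,0],[0,-14.2,50,-2.5,0],[0,-14.2,50,-2.5,0],[0,-14.2,50,-2.5,0]]'
python3 - <<'E'
from plan import *
s=robot.read_state(); print(s['tool_pos'].round(4),yaw().round(1),s['force'])
E
python3 -m inch '[[0,3,0,0,0],[0,6,0,0,0],[0,8,-20,0,0],[0,8,-60,0,0],[0,8,-100,0,0],[0,8,-130,0,0],[-30,7,-130,-4,0],[-60,0,-130,-8,0],[-80,-5,-130,-12,0],[-100,-10,-130,-14,0],[-105,-10,-130,-14,0],[-105,-10,-130,-14,0]]'
python3 - <<'E'
from plan import *
c=cap('wrist'); crop(c,150,40,470,310,2.5,'wrist9.png'); 
crop(c,170,150,290,300,5,'w9z.png'); crop(c,170,40,290,190,5,'w9y.png')
s=robot.read_state(); print(s['tool_pos'].round(4),yaw().round(1),c['fx'])
E
```

```text
time: 11.4
tool_pos: [0.5369, 0.2032, 0.0206]
tool_rot: [-2.382, -2.048, -0.0]
force: [1.4, 0.6, 0.9]
grip_width: 0.007
[0.5369 0.2032 0.0206] 81.4 [1.43959612 0.58542197 0.94897602]
time: 12.6
tool_pos: [0.5113, 0.1002, 0.1506]
tool_rot: [-2.118, -2.32, 0.0]
force: [1.5, -0.1, 0.3]
grip_width: 0.002
[0.5116 0.1013 0.1507] 95.3 348.0720738717385
```

View pics/wrist9.png

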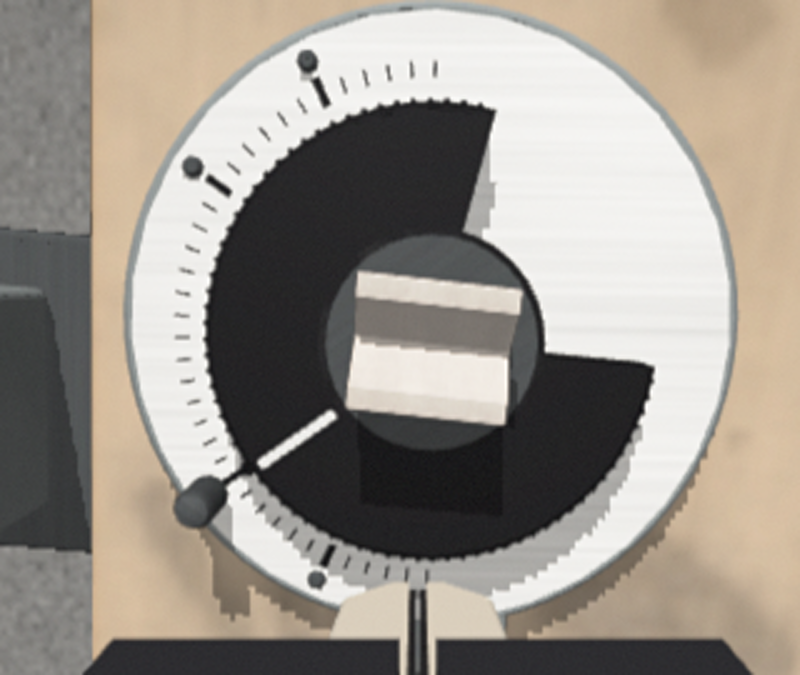

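View pics/w9z.png

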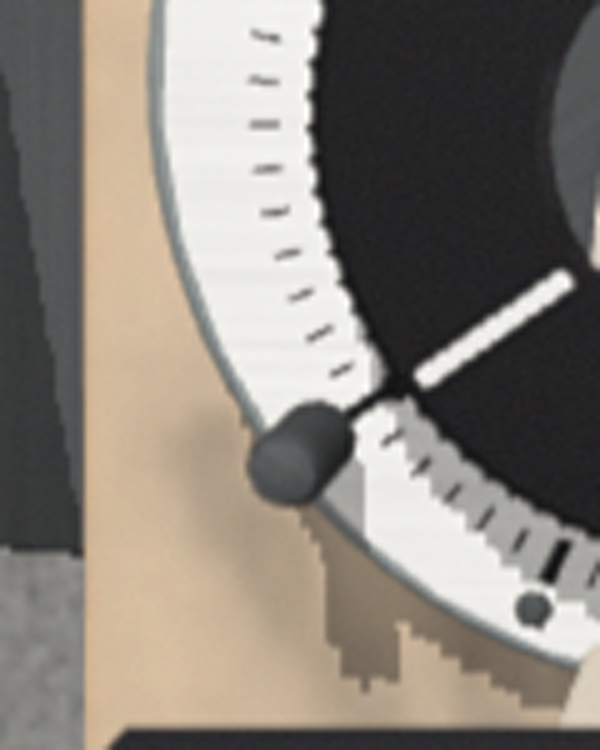

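View pics/w9y.png

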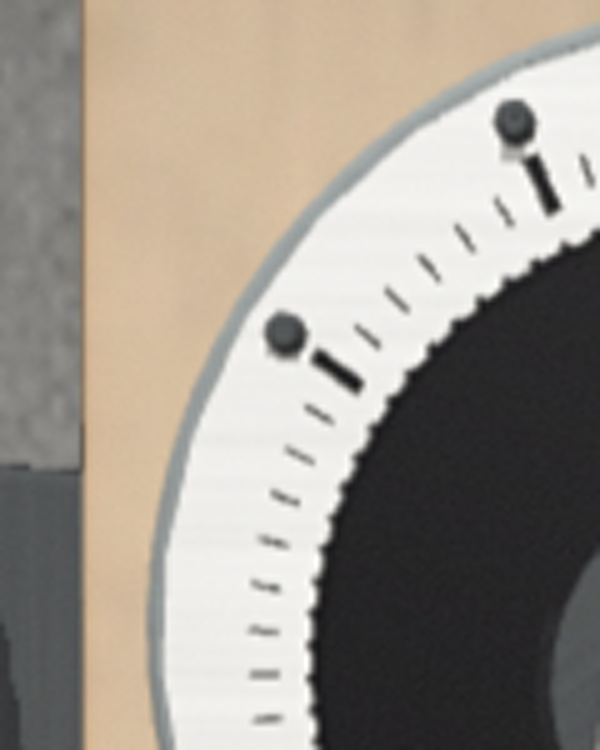

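```bash
python3 - <<'E'
from wd import *
c=load('wrist')
measure(c,(170,40),5,dict(pl=(365,400+550,.016),C1=(562,543+550,.016),C2=(550,580+550,.016),B1=(358,388,.016),B2=(316,355,.016),A1=(553,211,.016),A2=(531,158,.016)),
 [(533,608+550,.0195,.095,65),(282,474+550,.044,.095,35),(286,333,.0195,.095,-35),(515,121,.0195,.095,-65)],
 dict(l1=(571,278+550,.038),l2=(420,381+550,.038),tip=(402,386+550,.027)))
C=np.array([.5103,.1472])
for n,(u,v) in dict(Lo=(495,110),Li=(464,232),Ro=(654,367),Ri=(546,354)).items():
    q=w(c,150+(u-.75)/2.5,40+(v-.75)/2.5,.038)[:2]; print(n,q.round(4),np.degrees(np.arctan2(*(q-C)[::-1])).round(1))
E
```

```text
ctr [0.5101 0.1471] yaw 4.47 res mm [ 0.2 -0.6 -0.  -0.3 -0.2  0.4  0.1  0.5]
pl 34.59 0.0848
C1 64.61 0.0822
C2 65.24 0.0895
B1 -34.5 0.0815
B2 -34.74 0.0898
A1 -64.56 0.0812
A2 -64.73 0.0896
l1 35.93 0.0383
l2 35.42 0.0686
tip 35.22 0.0747
line dir 34.78803463244836
Lo [0.522  0.2171] 80.5
Li [0.5164 0.1819] 80.0
Ro [0.5809 0.1465] -0.6
Ri [0.5462 0.1474] 0.3
```

The pointer is at about 35.4° against 35.0°, with individual estimates from 34.8° to 35.9°. That is aligned within measurement error (about 0.7 mm at the pin), and the V-block stands centred. Now the plunger: I'll go above it first.

```bash
python3 -m inch '[[-30,1,0,0,0],[-60,2,0,0,0],[-85,3,0,0,0],[-95,3,0,0,0],[-95,3,30,0,0],[-95,3,60,0,0],[-95,3,80,0,0],[-95,3,87,0,0],[-95,3,87,0,0],[-95,3,87,0,0]]'
python3 - <<'E'
from plan import *
c=cap('scene'); crop(c,170,120,350,325,3,'scene10.png')
print(robot.read_state()['tool_pos'].round(4),yaw().round(1)); print(rel([.523,.007,.052]))
E
```

```text
time: 13.65
tool_pos: [0.5236, 0.0075, 0.0643]
tool_rot: [2.114, 2.324, 0.001]
force: [0.8, -0.3, -0.3]
grip_width: 0.009
[0.5237 0.0072 0.0645] 95.4
[-0.2 -0.7 12.5]
```

View pics/scene10.png

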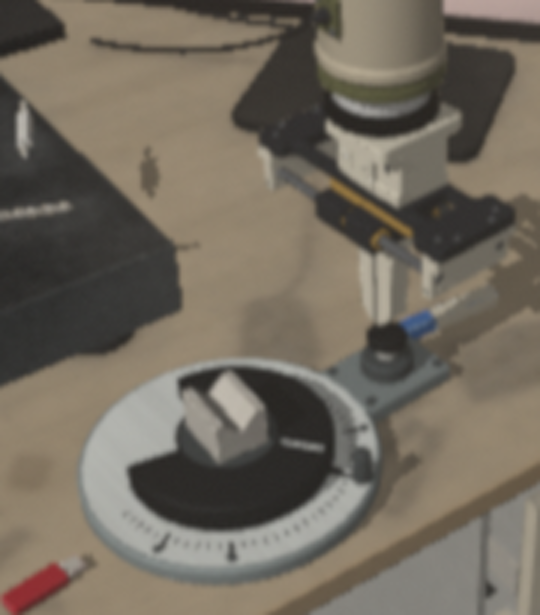

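The closed fingertips stand just over the plunger head. Pressing, watching the force.

```bash
python3 -m inch '[[0,0,6,0,0],[0,0,11,0,0],[0,0,13,0,0],[0,0,15,0,0],[0,0,17,0,0],[0,0,18,0,0],[0,0,18,0,0]]'; python3 -m inch '[[0,0,1,0,0],[0,0,2,0,0],[0,0,3,0,0],[0,0,3,0,0],[0,0,3,0,0]]'
```

```text
time: 14.4
tool_pos: [0.5232, 0.0065, 0.0455]
tool_rot: [2.115, 2.323, 0.0]
force: [1.4, -0.3, 1.8]
grip_width: 0.007
time: 14.9
tool_pos: [0.5232, 0.0066, 0.0438]
tool_rot: [2.114, 2.322, 0.001]
force: [-2.3, -0.9, 22.5]
grip_width: 0.007
```

At z=0.0438 the force rose to 22.5 N, well above the roughly 4 N needed to push it, so the plunger is on its stop. Retract and check.

```bash
python3 -m inch '[[0,0,-10,0,0],[0,0,-40,0,0],[0,0,-80,0,0],[0,0,-107,0,0],[20,0,-107,0,0],[50,0,-107,0,0],[75,0,-107,0,0],[88,0,-107,0,0],[88,0,-107,0,0],[88,0,-107,0,0]]'
python3 - <<'E'
from plan import *
c=cap('wrist'); crop(c,150,40,470,310,2.5,'wrist11.png')
crop(c,170,150,290,300,5,'w11z.png')
c=cap('scene'); crop(c,170,170,350,325,4,'scene11.png')
# plunger head height by range, scene
from h import load
a=c; 
for u in range(295,303,2): print([w(a,u,v).round(3).tolist() for v in (228,231)])
s=robot.read_state(); print(s['tool_pos'].round(4),yaw().round(1),s['force'])
E
```

```text
time: 15.9
tool_pos: [0.5145, 0.0933, 0.1493]
tool_rot: [-2.115, -2.323, 0.002]
force: [0.3, -1.3, 0.5]
grip_width: 0.006
[[0.581, -0.025, 0.004], [0.534, 0.008, 0.043]]
[[0.58, -0.03, 0.002], [0.53, 0.005, 0.045]]
[[0.581, -0.036, -0.001], [0.528, 0.001, 0.044]]
[[0.576, -0.039, 0.001], [0.526, -0.003, 0.043]]
[0.5147 0.0927 0.1493] 95.3 [ 0.53723512  0.7370486  -0.91901598]
```

View pics/wrist11.png

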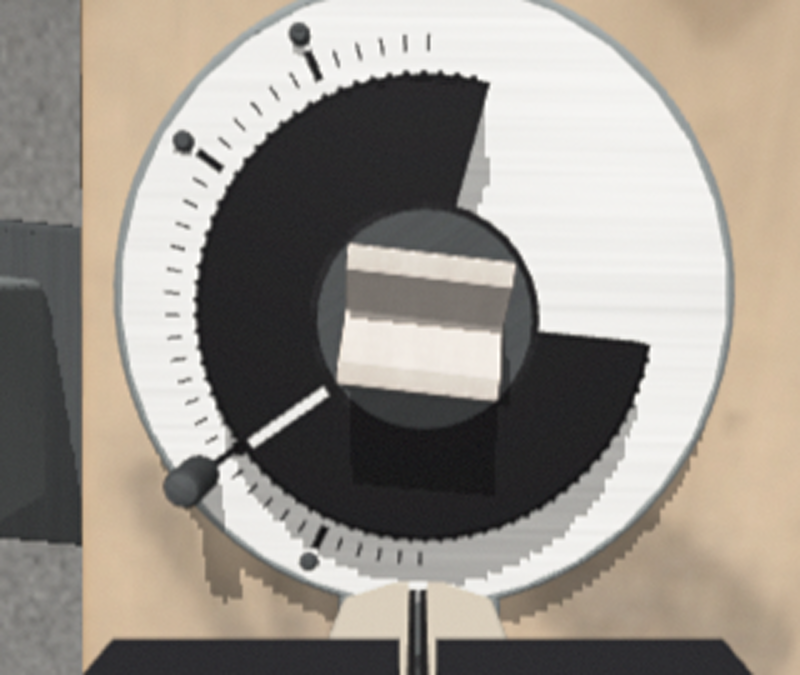

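View pics/scene11.png

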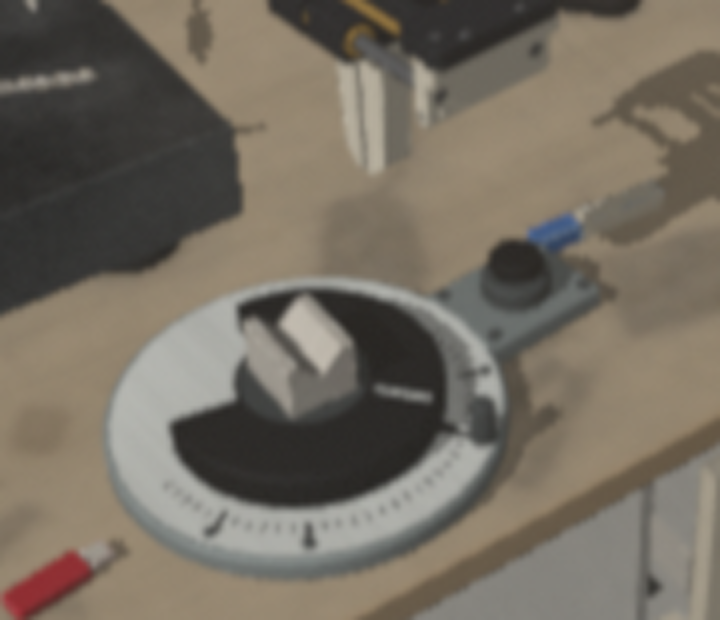

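The plunger head is now at 0.043–0.045 m (52 − 8 = 44 mm). The pointer is still on the pin line, the V-block is centred and the bystanders are where they were. The gripper hangs free, so I'm handing in.

```bash
python3 - <<'E'
from h import *
print(robot.hand_in())
E
```

```text
the job is handed in; nothing more can be done
None
```

The dial's pointer is on the setting pin's line, the lock plunger is fully down, and I handed the job in at about 16 s of robot time. I turned the dial with the closed fingertips in two pushes on the bay wall, then pressed the plunger and backed the arm clear.

- **Pointer:** after the second push the wrist camera put it at about 35.4° against 35.0° for the pin's line. The separate estimates ranged from 34.8° to 35.9°, so it may be about 0.4° past the line (0.7 mm at the pin). After the first push, the top camera read about 1.3° lower than the wrist camera; I went with the closer wrist view, which the bay walls confirmed. In the last pictures, after the plunger press, the pointer still looked on the line, but I did not measure it again.
- **Plunger:** the force rose to 22.5 N at a fingertip height of 43.8 mm. With the arm away, the head measured 43–45 mm high (fully down is 44 mm).
- **V-block and bystanders:** the V-block rode round with the dial and still stands in its middle. The memory stick and tube looked unmoved in the last scene picture. The calculator was outside the last views, and the arm did not go near it after the first transit.

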